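# Tip one compartment of the parts tote out into the bin

### The arm

A 7-joint arm with a two-finger parallel gripper is mounted at the origin on a cart in front of the work surface, level with it; the furniture and walls round the work are solid. World frame = base frame: x ahead of the robot, y to its left, z up, the work surface at z = 0. Lengths are in m, angles in rad, forces in N, time in s.
With the tool pointing down it reaches from about 0.4 to 0.925 m from the base axis. Payload 5.6 kg.
Tool frame: the origin (TCP) lies at the very end of the fingers, on their centre line; the grasp point (between the pads) lies 19 mm behind it; z points along the fingers, y is the line along which they close (so a half turn about z gives the same grasp; the last joint's range is limited). The gripper opens to 85 mm and grips with 20 to 120 N. Pads are 22 mm wide; open, the fingers measure 114 mm over their backs; the gripper's body (76 mm by 85 mm) begins 54 mm behind the grasp point. The pads swing forward as they close: fully open they stand 13 mm farther back than shut.
Start: joints at [-1.251, 0.468, -0.012, 1.603, 0.006, 1.071, -0.056], TCP at [0.231, 0.608, 0.231] pointing down, gripper open.
Joint ranges: [-2.53, 2.53], [-0.31, 2.02], [-1.57, 1.55], [0.28, 2.44], [-1.29, 4.43], [0.15, 1.84], [-2.92, 2.92]. Speed limits (rad/s): [2.57, 2.57, 3.14, 3.14, 3.14, 3.14, 3.14].

### API

Orientations are given as a unit quaternion [w, x, y, z].
In Python, from plant import * gives the robot as it stands.
- The arm moves only by the tool jog_arm, never from a script. Its argument "plan" is a list of rows, each a list of 3 entries, a list of its own where there are three numbers: the shift along the tool's x, y, z in units of 0.5 m (1.0 is 0.5 m), then the turn, a rotation vector about the tool's x, y, z in units of pi/2 rad (1.0 is pi/2 rad), then the opening, from 0 (shut) to 1 (fully open). In form: [[[x, y, z], [rx, ry, rz], fingers], ...]. A call has 1 to 8 rows; each row is the pose to reach, as a shift and turn from the pose commanded when the call began, along the tool's axes at that moment; what a row does not reach only later rows make up. A row lasts 1/10 s, in which the tool goes at most 50 mm and 8.59 degrees, less where a joint would pass 70% of its speed; a pose out of reach is approached as far as the arm can. A call with a number of a shift or a turn outside -1 to 1 is refused whole. A call with a gripper value outside its range is refused whole. The fingers move at their own pace and stop on an object; "squeeze" is the grip in N (left out, the last holds). Time passes only in rows, so rows that repeat a pose let the fingers close. It gives the time, the measured TCP pose, the force, the opening and the grip force at its end, in the units of the state.
- get_state(): the state, without advancing time (a new reading comes with each control period).
- get_image(name): name is "side" or "top" or "wrist"; returns the picture (384x512x3 uint8, red, green, blue); there is no depth.
- camera_params(name): a dict with "K" (3x3 intrinsics, pixels), "R" (3x3) and "t" (3): a world point X has camera coordinates R X + t. Camera axes: x right, y down, z forward; pixel columns grow to the right and rows downward; lengths in m; the calibration is good to about 2 mm. A picture is of the moment at which its call begins: read the wrist's pose just before it. camera_params takes no time and is no camera call; for the wrist camera it gives the pose at the moment of the call.
- sign_off(): hands the job in; it is judged then, once.
The state is a dict: "t": time; "joints": joint angles; "qd": joint speeds; "joint_torque": joint torques, N m; "eef_pos": TCP position; "eef_rot": TCP orientation; "contact_force": force on the tool from outside, world axes, zero at the start; "ft_torque": the same for the moment, N m; "width": opening from 0.0 (shut) to 1.0 (fully open); "gripper_force": force on a finger pad.
Only numpy, scipy, OpenCV 4.12 (cv2) and the standard library are available. Lean on these libraries where they do the work, as an engineer would, in place of code of your own. Each camera call takes 0.05 s, during which the arm holds its last target. There are 200 camera calls.

### The job

Lift the four-compartment parts tote by its grip post and lean it toward the open corner of the compartment with the three small hex-footed fittings, so that all three slide out into the blue bin and nothing else does. Then stand the tote upright again on the board where it stood, with everything else still in its own compartment, and let go. Do not touch any of the small parts with the gripper, and do not shift the bin or knock the collet and the black block on the board about.

Things in the scene. Friction and masses are not known exactly. Their poses are not given: they have to be found in the camera images.
- board: fixed plywood work board on the bench, 325 x 665 mm, 24 mm thick (top at z = 24 mm); origin = centre of its underside, long side along y. The tote, bin, collet and black block stand on it
- tote: grey plastic parts tote, 150 x 150 mm, loose, 0.8 to 0.95 kg loaded; origin = centre of underside, z up, x, y along its sides. 4 mm floor; 3 mm outer walls and crossing dividers up to z = 14.5 mm (rim 17) make 4 compartments 70 x 70 mm inside. x>0,y>0: three fittings; x<0,y>0: steel slug; x<0,y<0: clamp jaw; x>0,y<0: pin carrier. Outer walls stop 30 mm short of every corner
- tote_grip (a point): point to grip on the tote's grip post, 90 mm above the tote's underside; axes as the tote's. The post is dark steel, square, 24 x 24 mm, sides parallel to the tote's, stands on the tote's centre and ends 114 mm above the underside
- tote_spout (a point): tip of the open pouring corner of the fittings' compartment, at 72, 72, 4 mm in the tote's frame: a gap about 42 mm wide, level with the floor, no sill; the other compartments have the same at their own outer corners. The plastic is slick: parts slide out once the tote leans far enough toward that corner, 15 to 45 degrees as friction varies; one may start later than the others
- bin: blue plastic parts bin, loose, 0.6 kg, 174 x 232 x 132 mm high; origin = centre of underside, z up. Its low front wall, 60 mm high, stands at its own y = -102 to -112 mm; the others reach up to 132 mm: back at y = +108 mm, sides at x = -73 and +73 mm. Inner floor at z = 3 mm. At the start the front faces +y of the world within 20 degrees, toward the tote's side
- fitting_a: small turned grey fitting with hexagonal foot, 18 x 21 x 20 mm high, 0.03 kg; origin = centre of its foot; starts standing in the tote
- fitting_b: second fitting, the same
- fitting_c: third fitting, the same
- steel_slug: plain upright steel cylinder, 33 mm across, 46 mm high, 0.31 kg, origin = centre of its foot; in the compartment x<0,y>0 of the tote. It stands higher than the low walls and topples out over them if the tote is leaned much past 45 degrees
- clamp_jaw: dull grey two-piece clamp jaw, a stepped block 26 x 63 x 26 mm high, 0.14 kg, origin = centre of its underside; in the compartment x<0,y<0 of the tote
- pin_carrier: grey bar with two upright pins, 16 x 50 x 21 mm, 0.06 kg, origin = centre of its underside; in the compartment x>0,y<0 of the tote
- collet: bystander: tapered grey collet standing on the board, loose, 26 mm across, 34 mm high; origin = centre of its foot
- black_block: bystander: black block, 30 x 36 x 52 mm high, loose on the board; origin = centre of its underside

How it is judged:
By the outcome, as a careful person would: the job done as asked, in the order asked, and still so for the second after the job is handed in, with the robot touching nothing.
It also fails if it takes over 61 s, if anything falls off the work surface, if the arm or the gripper's body presses on something with over 40 N, if the wrist force passes 120 N, or if a joint passes its speed limit or range.

## Working session

There is one attempt and no reset: what is moved stays moved. The work goes in short steps, Python scripts to look and compute and a tool call to move; the robot and the scene stay as the last step left them, time stands still between calls to the robot, and variables do not carry over. Pictures are saved under pics/ and viewed, at most 10 in all, crops included, and the job is handed in when it is done.

Besides the shell and the picture viewer there is one more tool, called as name([rows], argument=value, ...), one row to a line, values as JSON. jog_arm: Moves the arm, as the interface text tells. Its arguments: {"type":"object","properties":{"plan":{"type":"array"},"squeeze":{"type":"number"}},"required":["plan"]}

```bash
mkdir -p pics; ls; python3 - <<'E'
from plant import *
import cv2
s=get_state();print({k:(s[k]) for k in('t','eef_pos','eef_rot','width','contact_force')})
for n in('top','side'):
    im=get_image(n);cv2.imwrite(f'pics/{n}0.png',cv2.resize(im[:,:,::-1],(800,600),interpolation=cv2.INTER_CUBIC))
    c=camera_params(n);print(n,c['K'].tolist() if hasattr(c['K'],'tolist') else c['K'],c['R'],c['t'])
E
```

```text
pics
{'t': 0.0, 'eef_pos': array([0.23052334, 0.60714327, 0.23031526]), 'eef_rot': array([-1.08046383e-04,  1.80424792e-01,  9.83588357e-01, -9.09358714e-04]), 'width': 1.0003157155710736, 'contact_force': array([-0.81939014, -0.26105055,  0.94163445])}
top [[468.2997854160804, 0.0, 268.3981716496951], [0.0, 468.2997854160804, 193.7747180394602], [0.0, 0.0, 1.0]] [[-0.02377824 -0.99971563  0.00180573]
 [-0.98786296  0.02321892 -0.1535827 ]
 [ 0.1534971  -0.00543574 -0.98813415]] [-0.22262753  0.52646801  0.89285343]
side [[476.08116918828165, 0.0, 250.37963410140446], [0.0, 476.08116918828165, 189.34879261067448], [0.0, 0.0, 1.0]] [[-0.86520142 -0.50110165 -0.01799003]
 [-0.30989653  0.56258363 -0.76646187]
 [ 0.39419621 -0.65756885 -0.64203782]] [0.33619289 0.36954975 0.63402842]
```

View pics/top0.png

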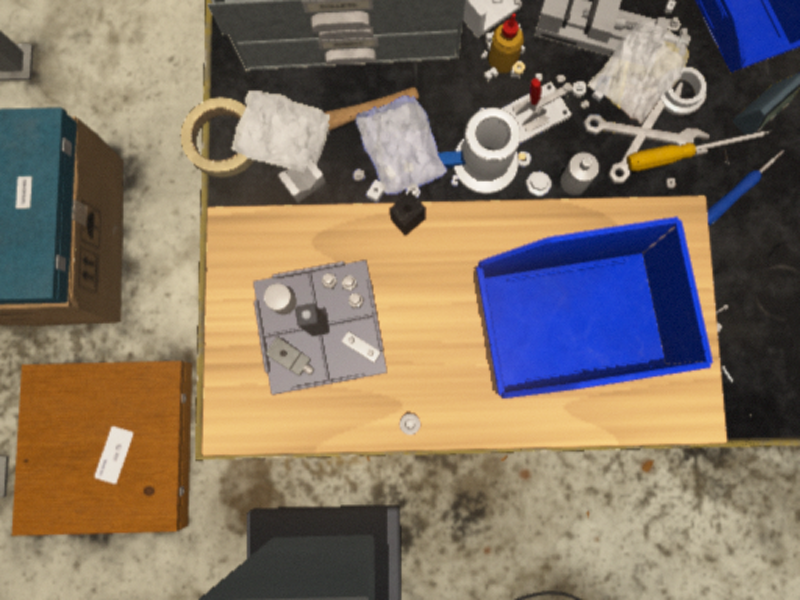

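View pics/side0.png

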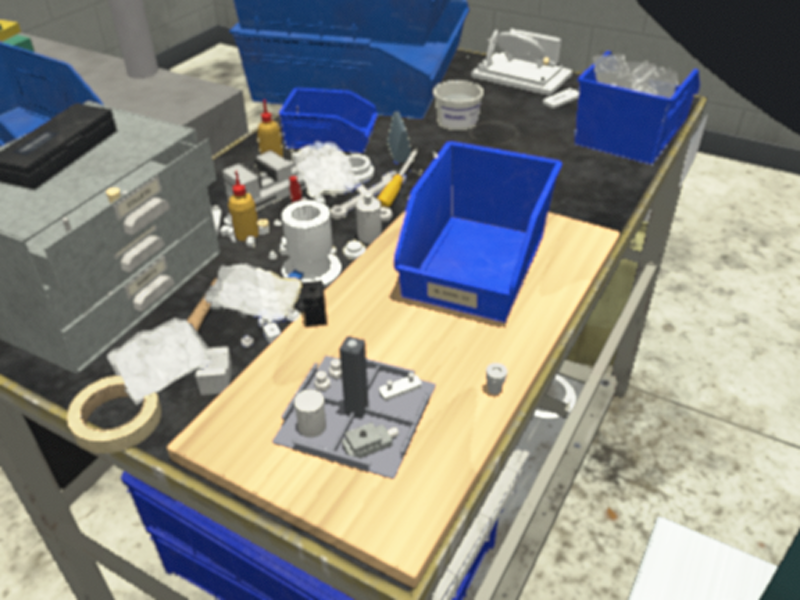

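The top view shows the tote with corners near (254,277), (367,261), (386,376) and (271,393), its post top near (308,314), and the fittings in the upper-right compartment. The bin is at right with its low front at left: (480,264)–(500,395). The black block is at (408,213) and the collet at (410,424). The side view agrees: post top (352,344), bin front facing the tote.

```bash
cat > h.py <<'E'
from plant import *
import numpy as np, cv2
from scipy.spatial.transform import Rotation as Ro
def ray(n,px,z,s=384/600):
    c=camera_params(n);K,R,t=map(np.array,(c['K'],c['R'],c['t']))
    d=R.T@np.linalg.solve(K,[(px[0]+.5)*s-.5,(px[1]+.5)*s-.5,1]);o=-R.T@t
    return o+d*(z-o[2])/d[2]
def proj(n,P,s=384/600):
    c=camera_params(n);q=np.array(c['K'])@(np.array(c['R'])@np.array(P).T+np.array(c['t'])[:,None]);return ((q[:2]/q[2]).T+.5)/s-.5
def rot(): 
    q=get_state()['eef_rot'];return Ro.from_quat([q[1],q[2],q[3],q[0]])
E
python3 - <<'E'
from h import *
np.set_printoptions(precision=4,suppress=True)
c=[ray('top',p,.024+.008) for p in((254,277),(367,261),(386,376),(271,393))]
print('tote',np.array(c),np.mean(c,0),np.linalg.norm(c[1]-c[0]),np.linalg.norm(c[2]-c[1]))
for a,b in((0,1),(3,2)):d=c[b]-c[a];print(np.degrees(np.arctan2(d[1],d[0])))
for a,b in((2,1),(3,0)):d=c[b]-c[a];print(np.degrees(np.arctan2(d[1],d[0]))-90)
print('post top',ray('top',(308,312),.138), ray('side',(352,343),.138))
for p,z in(((480,264),.084),((500,395),.084),((680,220),.156),((711,365),.156),((408,198),.076),((410,422),.058)):print(p,ray('top',p,z))
for p in((207,206),(201,457),(727,441),(706,196)):print('board',ray('top',p,.024))
for n in('side','top'):
  C=camera_params(n);print(n,-np.array(C['R']).T@np.array(C['t']))
a=cv2.imread('pics/top0.png');b=cv2.imread('pics/side0.png')
A=cv2.resize(a[240:410,240:405],(400,412),interpolation=cv2.INTER_CUBIC)
B=cv2.resize(b[320:490,265:450],(400,368),interpolation=cv2.INTER_CUBIC);B=cv2.copyMakeBorder(B,0,44,0,0,0)
cv2.imwrite('pics/crop.png',np.hstack([A,B]))
E
```

```text
tote [[ 0.5616 -0.0214  0.032 ]
 [ 0.5793 -0.168   0.032 ]
 [ 0.4298 -0.1902  0.032 ]
 [ 0.4119 -0.0445  0.032 ]] [ 0.4957 -0.106   0.032 ] 0.14761128728548115 0.15116750452792102
-83.09963245794306
-82.96724923361644
-81.55643667792314
-81.22970437405729
post top [ 0.4986 -0.1071  0.138 ] [ 0.4961 -0.1049  0.138 ]
(480, 264) [ 0.5611 -0.3099  0.084 ]
(500, 395) [ 0.4011 -0.328   0.084 ]
(680, 220) [ 0.5918 -0.5328  0.156 ]
(711, 365) [ 0.4265 -0.554   0.156 ]
(408, 198) [ 0.6494 -0.2234  0.076 ]
(410, 422) [ 0.3717 -0.2196  0.058 ]
board [0.6605 0.0437 0.024 ]
board [0.3343 0.0445 0.024 ]
board [ 0.3382 -0.6191  0.024 ]
board [ 0.6588 -0.6194  0.024 ]
side [0.1555 0.3775 0.6964]
top [ 0.3777 -0.2299  0.9635]
```

View pics/crop.png

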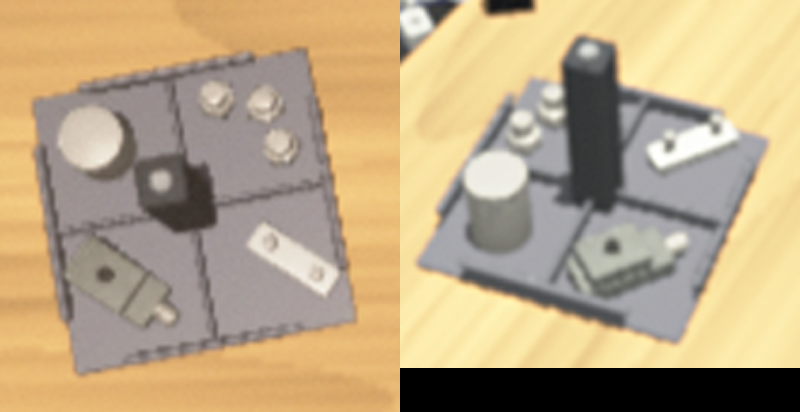

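The crop confirms the post and fittings compartment. This puts the tote at about (0.496, -0.106), with its x axis at about -82°. The bin centre is about (0.495, -0.431), yaw about 7°.

```bash
cat >> h.py <<'E'
np.set_printoptions(precision=4,suppress=True)
def down(az):
    a=np.radians(az);y=np.array([np.cos(a),np.sin(a),0]);z=np.array([0,0,-1.]);return Ro.from_matrix(np.c_[np.cross(y,z),y,z])
def go(p,Rt,p0=None,R0=None):
    s=get_state();p0=s['eef_pos'] if p0 is None else p0;R0=rot() if R0 is None else R0
    print('shift',R0.inv().apply(np.array(p)-p0)/.5,'turn',(R0.inv()*Rt).as_rotvec()/(np.pi/2))
def lean(az,deg,post=(0,0,-.019),toolaz=None):
    "tote leaned deg toward azimuth az, tool y at toolaz when upright"
    a=np.radians(az);return Ro.from_rotvec(np.radians(deg)*np.array([-np.sin(a),np.cos(a),0]))*down(toolaz)
def st():
    s=get_state();r=rot().as_matrix();print('t',s['t'],'p',s['eef_pos'],'z',r[:,2],'yaz',np.degrees(np.arctan2(r[1,1],r[0,1])),'F',s['contact_force'],'w',s['width'],s['gripper_force'],'q',s['joints'])
E
python3 - <<'E'
from h import *
st();go((.36,.25,.23),down(39));go((.497,-.106,.23),down(7.8),np.array([.36,.25,.23]),down(39))
E
```

```text
t 0.1 p [0.2306 0.6072 0.2304] z [-0.0004 -0.0015 -1.    ] yaz 69.20944403165814 F [-0.5039 -0.636   0.4993] w 0.9986746242234034 0.0 q [-1.251   0.4683 -0.0116  1.6035  0.006   1.0714 -0.0563]
shift [-0.4956 -0.576   0.0019] turn [-0.001   0.0003  0.3357]
shift [-0.7258 -0.2351  0.    ] turn [0.     0.     0.3467]
```

jog_arm([
  [[-0.06,-0.07,0],[0,0,0.04],1],
  [[-0.12,-0.14,0],[0,0,0.08],1],
  [[-0.19,-0.21,0],[0,0,0.12],1],
  [[-0.25,-0.29,0],[0,0,0.16],1],
  [[-0.31,-0.36,0],[0,0,0.21],1],
  [[-0.37,-0.43,0],[0,0,0.25],1],
  [[-0.43,-0.5,0],[0,0,0.29],1],
  [[-0.5,-0.576,0],[0,0,0.335],1],
])

```text
t: 0.9
eef_pos: [0.3615, 0.2496, 0.2312]
eef_rot: [-0.0, 0.431, 0.902, 0.0]
contact_force: [1.6, -0.3, 0.8]
width: 1.0
gripper_force: 0.0
```

```bash
python3 -c "
from h import *
st();go((.497,-.106,.23),down(7.8))"
```

```text
t 0.9 p [0.3615 0.2496 0.2312] z [-0.0001  0.0003 -1.    ] yaz 38.964693339873314 F [ 1.6372 -0.2701  0.7967] w 1.000461912387068 0.0 q [-0.889   0.1013  0.2236  2.1056 -0.0282  0.9373  0.0303]
shift [-0.7234 -0.2366  0.0022] turn [-0.     -0.0002  0.3463]
```

jog_arm([
  [[-0.09,-0.03,0],[0,0,0.05],1],
  [[-0.18,-0.06,0],[0,0,0.1],1],
  [[-0.27,-0.09,0],[0,0,0.15],1],
  [[-0.36,-0.12,0],[0,0,0.2],1],
  [[-0.45,-0.15,0],[0,0,0.25],1],
  [[-0.55,-0.18,0],[0,0,0.3],1],
  [[-0.64,-0.21,0],[0,0,0.345],1],
  [[-0.723,-0.237,0.002],[0,0,0.346],1],
])

```text
t: 1.7
eef_pos: [0.4978, -0.1066, 0.2304]
eef_rot: [0.0, 0.657, 0.753, 0.0]
contact_force: [0.9, 0.9, 0.2]
width: 0.997
gripper_force: 0.0
```

```bash
python3 - <<'E'
from h import *
im=get_image('wrist');cv2.imwrite('pics/w1.png',cv2.resize(im[:,:,::-1],(800,600),interpolation=cv2.INTER_CUBIC))
st();go((.497,-.106,.097),down(7.8))
a=np.radians(-82.2);X=np.array([np.cos(a),np.sin(a),0]);Y=np.array([-X[1],X[0],0]);c=np.array([.4965,-.106,.138])
print('predicted post top corners',proj('wrist',[c+.012*(i*X+j*Y) for i,j in((1,1),(1,-1),(-1,-1),(-1,1))]).tolist())
c[2]=.024+.004
print('tote corners',proj('wrist',[c+.075*(i*X+j*Y) for i,j in((1,1),(1,-1),(-1,-1),(-1,1))]).tolist())
E
```

```text
t 1.75 p [ 0.4994 -0.1139  0.2309] z [ 0.0034 -0.0058 -1.    ] yaz 7.425890878469214 F [ 2.1164 -5.8531  1.9189] w 0.9992758875772226 0.0 q [-0.3618  0.2498  0.6083  1.9719 -0.1668  0.9651  0.4563]
shift [ 0.018  -0.0034  0.2676] turn [ 0.0016  0.004  -0.0042]
predicted post top corners [[415.7364620952517, 308.46816360445445], [367.9362992375525, 308.8395999862437], [366.7332683088388, 262.1576592695701], [415.95994279561177, 261.7768494680109]]
tote corners [[493.124306083462, 340.828995452445], [293.8878550316644, 342.3820745243112], [278.1761157650539, 132.0832052008363], [504.7834064651115, 130.35226889324858]]
```

View pics/w1.png

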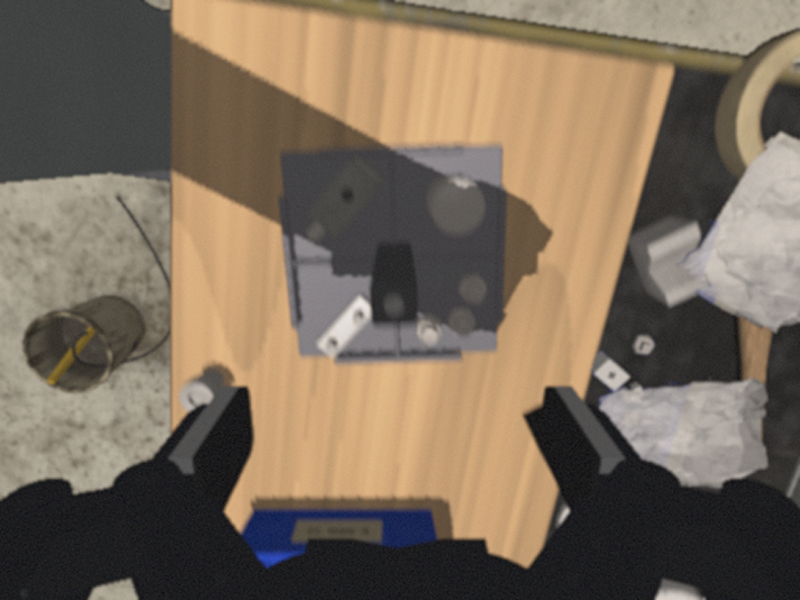

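The wrist view shows the open fingers straddling the post (top at about 371–418, bottom edge 322), but the arm was still settling. I'll let it settle and measure again.

jog_arm([
  [[0,0,0],[0,0,0],1],
  [[0,0,0],[0,0,0],1],
  [[0,0,0],[0,0,0],1],
])

```text
t: 2.05
eef_pos: [0.497, -0.1026, 0.23]
eef_rot: [-0.001, 0.656, 0.755, 0.0]
contact_force: [0.2, 0.3, 1.5]
width: 0.999
gripper_force: 0.0
```

```bash
python3 - <<'E'
from h import *
st();im=get_image('wrist')
cv2.imwrite('pics/w2.png',cv2.resize(im[50:260,150:360,::-1],(600,600),interpolation=cv2.INTER_CUBIC))
go((.497,-.106,.097),down(7.8))
a=np.radians(-82.2);X=np.array([np.cos(a),np.sin(a),0]);Y=np.array([-X[1],X[0],0]);c=np.array([.4965,-.106,.138])
f=lambda h,k=(600/210):((proj('wrist',[c+h*(i*X+j*Y) for i,j in((1,1),(1,-1),(-1,-1),(-1,1))],1)-[150,50])*k).tolist()
print('post top',f(.012));c[2]=.028
print('tote',f(.075))
E
```

```text
t 2.05 p [ 0.497  -0.1026  0.23  ] z [-0.0007  0.0008 -1.    ] yaz 8.051697590274953 F [0.1657 0.3143 1.5335] w 0.9986539121102077 0.0 q [-0.3724  0.2439  0.5977  1.9791 -0.1666  0.9671  0.4473]
shift [-0.0072 -0.0011  0.2663] turn [-0.0002 -0.0006  0.003 ]
post top [[333.88976576632626, 463.9309472896691], [247.48928289435162, 463.6043513502147], [246.46264419199147, 380.32657797128746], [335.3517146910513, 380.67098574583554]]
tote [[472.4993865279255, 512.2694235515098], [110.79524949816857, 510.9218157463962], [87.90967070632803, 133.27384339865156], [497.63522210463685, 134.97598789379205]]
```

View pics/w2.png

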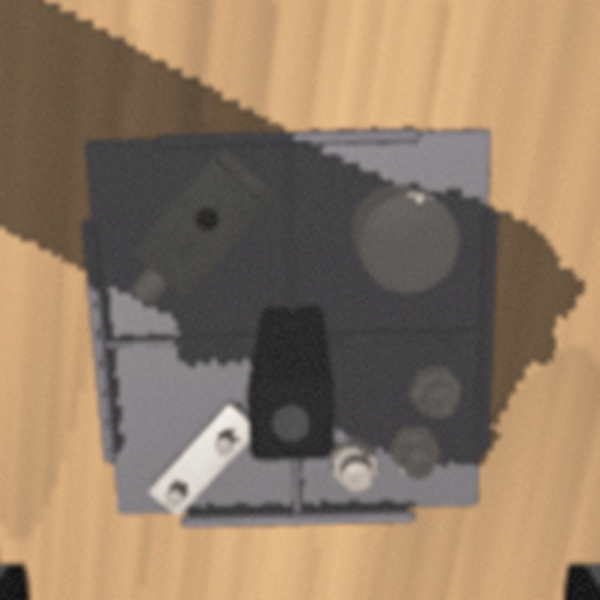

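The crop puts the tote centre where predicted to within about 1 mm. Its edges run about -1.6° against the +0.2° predicted, so the yaw is about 1.7° further round (tool y azimuth about 9.4°).

```bash
python3 - <<'E'
from h import *
go((.4968,-.1055,.095),down(9.4))
E
```

```text
shift [-0.0062 -0.0014  0.2703] turn [-0.0002 -0.0006 -0.0148]
```

jog_arm([
  [[0,0,0.04],[0,0,-0.015],1],
  [[0,0,0.08],[0,0,-0.015],1],
  [[0,0,0.12],[0,0,-0.015],1],
  [[0,0,0.14],[0,0,-0.015],1],
  [[0,0,0.14],[0,0,-0.015],1],
  [[0,0,0.14],[0,0,-0.015],1],
])

```text
t: 2.7
eef_pos: [0.4978, -0.1038, 0.1609]
eef_rot: [0.0, 0.647, 0.762, 0.0]
contact_force: [0.5, 0.7, 0.8]
width: 1.0
gripper_force: 0.0
```

```bash
python3 - <<'E'
from h import *
st();go((.4968,-.1055,.095),down(9.4))
E
```

```text
t 2.7 p [ 0.4978 -0.1038  0.1609] z [ 0.0007  0.     -1.    ] yaz 9.305387873643358 F [0.4632 0.7164 0.7605] w 0.999777497232711 0.0 q [-0.3243  0.3484  0.5606  2.0382 -0.2512  0.8201  0.5443]
shift [-0.003  -0.0025  0.1317] turn [ 0.0005  0.     -0.0011]
```

jog_arm([
  [[-0.003,-0.0025,0.04],[0,0,0],1],
  [[-0.003,-0.0025,0.08],[0,0,0],1],
  [[-0.003,-0.0025,0.12],[0,0,0],1],
  [[-0.003,-0.0025,0.132],[0,0,0],1],
  [[-0.003,-0.0025,0.132],[0,0,0],1],
  [[-0.003,-0.0025,0.132],[0,0,0],0.5],
  [[-0.003,-0.0025,0.132],[0,0,0],0.4],
  [[-0.003,-0.0025,0.132],[0,0,0],0.35],
], squeeze=110)

```text
t: 3.5
eef_pos: [0.497, -0.1058, 0.0952]
eef_rot: [0.001, 0.648, 0.762, 0.001]
contact_force: [0.6, -0.8, 0.6]
width: 0.516
gripper_force: 0.0
```

jog_arm([
  [[0,0,0],[0,0,0],0.3],
  [[0,0,0],[0,0,0],0.26],
  [[0,0,0],[0,0,0],0.2],
  [[0,0,0],[0,0,0],0],
  [[0,0,0],[0,0,0],0],
  [[0,0,0],[0,0,0],0],
  [[0,0,0],[0,0,0],0],
  [[0,0,0],[0,0,0],0],
])

```text
t: 4.3
eef_pos: [0.4966, -0.1058, 0.095]
eef_rot: [0.0, 0.648, 0.762, 0.0]
contact_force: [-2.6, 0.3, 6.9]
width: 0.27
gripper_force: 107.2
```

```bash
python3 - <<'E'
from h import *
st()
E
```

```text
t 4.3 p [ 0.4966 -0.1058  0.095 ] z [ 0.0004  0.0004 -1.    ] yaz 9.28127937327472 F [-2.639   0.2955  6.9103] w 0.2704648592040085 107.22975254058838 q [-0.2642  0.4581  0.5028  2.0773 -0.3441  0.6855  0.6265]
```

jog_arm([
  [[0,0,-0.01],[0,0,0],0],
  [[0,0,-0.035],[0,0,0],0],
  [[0,0,-0.07],[0,0,0],0],
  [[0,0,-0.105],[0,0,0],0],
  [[0,0,-0.14],[0,0,0],0],
  [[0,0,-0.175],[0,0,0],0],
  [[0,0,-0.2],[0,0,0],0],
  [[0,0,-0.21],[0,0,0],0],
])

```text
t: 5.1
eef_pos: [0.4966, -0.1059, 0.2005]
eef_rot: [0.001, 0.648, 0.762, 0.001]
contact_force: [0.4, -0.9, -7.7]
width: 0.265
gripper_force: 108.7
```

```bash
python3 - <<'E'
from h import *
st();d=np.array([.125,-.992,0]);S=np.array([.488,-.376,.13])
go(S-.1018*d+[0,0,.067],down(9.3-47))
E
```

```text
t 5.1 p [ 0.4966 -0.1059  0.2005] z [ 0.0016  0.0001 -1.    ] yaz 9.269884306319462 F [ 0.372  -0.8684 -7.7247] w 0.26537669777317413 108.650461435318 q [-0.3531  0.2861  0.5906  2.0086 -0.2022  0.9019  0.5065]
shift [-0.327  -0.0966  0.0069] turn [ 0.001  -0.0003  0.5219]
```

jog_arm([
  [[-0.01,-0.003,0],[0,0,0.015],0],
  [[-0.03,-0.009,0],[0,0,0.05],0],
  [[-0.06,-0.018,0],[0,0,0.1],0],
  [[-0.09,-0.027,0],[0,0,0.15],0],
  [[-0.12,-0.036,0],[0,0,0.2],0],
  [[-0.15,-0.045,0],[0,0,0.25],0],
  [[-0.17,-0.051,0],[0,0,0.285],0],
  [[-0.18,-0.054,0],[0,0,0.3],0],
])

```text
t: 5.9
eef_pos: [0.4833, -0.2007, 0.1987]
eef_rot: [-0.0, 0.809, 0.588, -0.001]
contact_force: [-0.4, 0.1, -8.5]
width: 0.263
gripper_force: 108.7
```

```bash
python3 - <<'E'
from h import *
st();d=np.array([.125,-.992,0]);S=np.array([.488,-.376,.13])
go(S-.1018*d+[0,0,.067],down(9.3-47))
E
```

```text
t 5.9 p [ 0.4833 -0.2007  0.1987] z [-0.0014 -0.0007 -1.    ] yaz -18.00585945533062 F [-0.4205  0.1221 -8.4662] w 0.2633650103388643 108.68689298629761 q [-0.2588  0.3405  0.7178  1.9786 -0.2777  0.9221  0.2864]
shift [-0.1464  0.0307  0.0035] turn [-0.0006  0.0008  0.2188]
```

jog_arm([
  [[-0.01,0.002,0],[0,0,0.015],0],
  [[-0.03,0.006,0],[0,0,0.045],0],
  [[-0.055,0.011,0],[0,0,0.085],0],
  [[-0.08,0.017,0],[0,0,0.125],0],
  [[-0.105,0.022,0],[0,0,0.165],0],
  [[-0.13,0.027,0],[0,0,0.2],0],
  [[-0.142,0.03,0],[0,0,0.215],0],
  [[-0.146,0.031,0],[0,0,0.219],0],
])

```text
t: 6.7
eef_pos: [0.4765, -0.2744, 0.1993]
eef_rot: [0.0, 0.897, 0.442, -0.0]
contact_force: [0.4, 0.7, -9.1]
width: 0.266
gripper_force: 108.7
```

```bash
cat >> h.py <<'E'
d=np.array([.125,-.992,0]);S=np.array([.488,-.376,.13]);T=down(9.3-47)
def lp(f,S=S,d=d,T=T):
    d=d/np.linalg.norm(d);r=Ro.from_rotvec(np.radians(f)*np.cross([0,0,1],d));return S+r.apply(-.1018*d+[0,0,.067]),r*T
E
python3 - <<'E'
from h import *
st();im=np.hstack([get_image('top'),get_image('side')]);cv2.imwrite('pics/b.png',cv2.resize(im[:,:,::-1],(800,300),interpolation=cv2.INTER_AREA))
p0,R0=lp(0);s=get_state();print(s['eef_pos']-p0)
for f in(3,6,9,12,15,18,21,24,27,30):
    print(f);go(lp(f)[0]-p0+s['eef_pos'],lp(f)[1])
E
```

```text
t 6.7 p [ 0.4765 -0.2744  0.1993] z [-0.0002 -0.0005 -1.    ] yaz -37.58031270422928 F [ 0.3642  0.6564 -9.0697] w 0.26607322055671256 108.65300416946411 q [-0.1678  0.4106  0.7986  1.9207 -0.3567  0.9569  0.143 ]
[0.0015 0.0018 0.0022]
3
shift [-0.0052  0.0051 -0.0105] turn [0.0232 0.0236 0.0027]
6
shift [-0.0108  0.0106 -0.0206] turn [0.0467 0.0472 0.0027]
9
shift [-0.0167  0.0165 -0.0302] turn [0.0702 0.0709 0.0027]
12
shift [-0.023   0.0227 -0.0394] turn [0.0936 0.0946 0.0027]
15
shift [-0.0296  0.0292 -0.0481] turn [0.1171 0.1182 0.0027]
18
shift [-0.0365  0.0361 -0.0564] turn [0.1406 0.1419 0.0027]
21
shift [-0.0438  0.0432 -0.0641] turn [0.1641 0.1656 0.0027]
24
shift [-0.0513  0.0506 -0.0713] turn [0.1875 0.1892 0.0027]
27
shift [-0.0591  0.0583 -0.0779] turn [0.211  0.2129 0.0027]
30
shift [-0.0671  0.0662 -0.0839] turn [0.2345 0.2366 0.0027]
```

View pics/b.png

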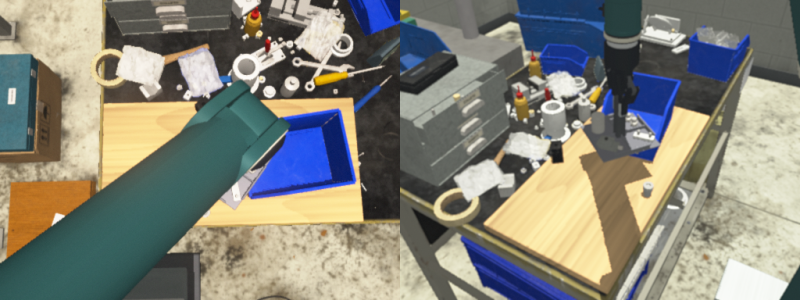

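The pictures show the tote upright in the gripper with its corner over the bin's low front wall and all its contents in place. I'll start the lean.

jog_arm([
  [[-0.003,0.003,-0.005],[0.012,0.012,0],0],
  [[-0.008,0.008,-0.016],[0.035,0.035,0],0],
  [[-0.014,0.014,-0.026],[0.059,0.059,0],0],
  [[-0.02,0.02,-0.035],[0.082,0.082,0],0],
  [[-0.026,0.026,-0.044],[0.106,0.106,0],0],
  [[-0.033,0.033,-0.052],[0.129,0.129,0],0],
  [[-0.04,0.04,-0.06],[0.152,0.152,0],0],
  [[-0.044,0.043,-0.064],[0.164,0.165,0],0],
])

```text
t: 7.6
eef_pos: [0.481, -0.305, 0.2311]
eef_rot: [-0.171, 0.882, 0.436, 0.059]
contact_force: [0.3, 0.5, -9.4]
width: 0.263
gripper_force: 108.8
```

```bash
python3 - <<'E'
from h import *
st();A=get_image('top');B=get_image('side');C=get_image('wrist')
cv2.imwrite('pics/c.png',np.hstack([cv2.resize(B[60:240,200:400,::-1],(420,378),interpolation=cv2.INTER_CUBIC),cv2.resize(C[:,:,::-1],(380,378))]))
p0=lp(21)[0];s=get_state();print(s['eef_pos']-p0,np.degrees(np.arccos(-rot().as_matrix()[2,2])))
for f in(24,27,30,33,36,39):
    print(f);go(lp(f)[0]-p0+s['eef_pos'],lp(f)[1])
E
```

```text
t 7.6 p [ 0.481  -0.305   0.2311] z [-0.0456  0.3533 -0.9344] yaz -35.47389220988202 F [ 0.2915  0.4642 -9.41  ] w 0.26313825816200637 108.77521634101868 q [ 0.1546  0.5508  0.6976  1.6668 -0.5582  1.399   0.3741]
[0.0014 0.0011 0.0018] 20.833663495433058
24
shift [-0.0052  0.0051 -0.0105] turn [0.0241 0.0257 0.0026]
27
shift [-0.0108  0.0106 -0.0205] turn [0.0476 0.0493 0.0025]
30
shift [-0.0168  0.0165 -0.0301] turn [0.071  0.073  0.0025]
33
shift [-0.0231  0.0227 -0.0393] turn [0.0945 0.0967 0.0025]
36
shift [-0.0298  0.0293 -0.048 ] turn [0.118  0.1203 0.0024]
39
shift [-0.0367  0.0362 -0.0562] turn [0.1415 0.144  0.0024]
```

View pics/c.png

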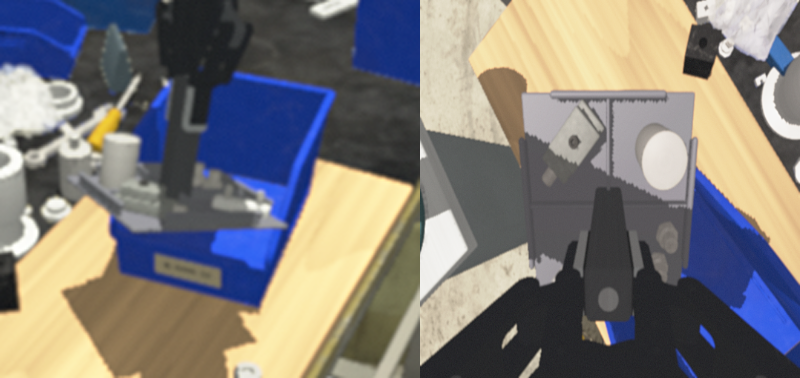

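Side and wrist views at a 21° lean show the fittings still in the compartment (two at about (668,235) and (658,262) in the wrist panel). The slug and jaw are in place, so I'll lean further.

jog_arm([
  [[-0.0025,0.0025,-0.005],[0.012,0.012,0],0],
  [[-0.005,0.005,-0.0105],[0.024,0.024,0],0],
  [[-0.008,0.008,-0.0155],[0.036,0.036,0],0],
  [[-0.011,0.0105,-0.0205],[0.048,0.048,0],0],
  [[-0.014,0.0135,-0.025],[0.06,0.06,0],0],
  [[-0.017,0.0165,-0.03],[0.071,0.072,0],0],
  [[-0.017,0.0165,-0.03],[0.071,0.072,0],0],
  [[-0.017,0.0165,-0.03],[0.071,0.072,0],0],
])

```text
t: 8.55
eef_pos: [0.4826, -0.32, 0.2408]
eef_rot: [-0.245, 0.866, 0.428, 0.084]
contact_force: [-2.5, -1.0, -7.8]
width: 0.269
gripper_force: 109.3
```

```bash
cat > pic.py <<'E'
from h import *
import sys
st();A=get_image('top');B=get_image('side');C=get_image('wrist')
cv2.imwrite('pics/%s.png'%sys.argv[1],np.hstack([cv2.resize(B[60:240,200:400,::-1],(420,378),interpolation=cv2.INTER_CUBIC),cv2.resize(C[:,:,::-1],(380,378))]))
f0=float(sys.argv[2]);p0=lp(f0)[0];s=get_state();print(s['eef_pos']-p0,np.degrees(np.arccos(-rot().as_matrix()[2,2])))
for f in map(float,sys.argv[3:]): print(f);go(lp(f)[0]-p0+s['eef_pos'],lp(f)[1])
# fittings present? crop stats of wrist region
np.save('pics/%s.npy'%sys.argv[1],C)
E
python3 pic.py e 30 33 36 39 42
```

```text
t 8.55 p [ 0.4826 -0.32    0.2408] z [-0.0638  0.4956 -0.8662] yaz -33.33288471549136 F [-2.548  -0.9689 -7.8192] w 0.2691632175022721 109.2889666557312 q [ 0.2737  0.635   0.6591  1.5524 -0.6211  1.5856  0.425 ]
[0.0014 0.0021 0.0023] 30.026225434427154
33.0
shift [-0.0052  0.0051 -0.0105] turn [0.0227 0.024  0.0031]
36.0
shift [-0.0108  0.0106 -0.0206] turn [0.0462 0.0477 0.003 ]
39.0
shift [-0.0167  0.0164 -0.0302] turn [0.0697 0.0713 0.003 ]
42.0
shift [-0.023   0.0226 -0.0394] turn [0.0931 0.095  0.003 ]
```

View pics/e.png

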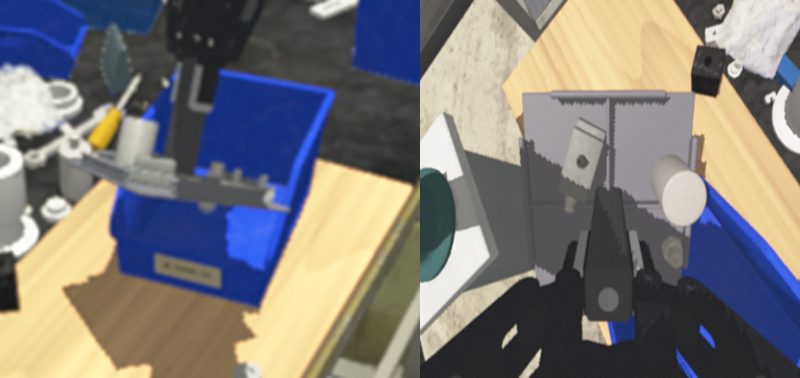

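At a 30° lean the parts are sliding: one fitting is still visible at (673,252) in the wrist panel, something is dropping at (206,203) in the side panel, and the slug rests on its divider. I'll lean a little more and hold, then count grey blobs in the blue bin by code.

jog_arm([
  [[-0.0025,0.0025,-0.005],[0.012,0.012,0],0],
  [[-0.005,0.005,-0.0105],[0.023,0.024,0],0],
  [[-0.005,0.005,-0.0105],[0.023,0.024,0],0],
  [[-0.005,0.005,-0.0105],[0.023,0.024,0],0],
  [[-0.005,0.005,-0.0105],[0.023,0.024,0],0],
  [[-0.005,0.005,-0.0105],[0.023,0.024,0],0],
  [[-0.005,0.005,-0.0105],[0.023,0.024,0],0],
  [[-0.005,0.005,-0.0105],[0.023,0.024,0],0],
])

```text
t: 9.5
eef_pos: [0.4832, -0.3256, 0.244]
eef_rot: [-0.269, 0.86, 0.424, 0.093]
contact_force: [0.2, 0.0, -7.6]
width: 0.27
gripper_force: 109.4
```

```bash
cat > cnt.py <<'E'
from h import *
import sys
st();f=np.array([-.125,.992]);f/=np.linalg.norm(f);x=np.array([f[1],-f[0]]);c=np.array([.495,-.431])
print('lean',np.degrees(np.arccos(-rot().as_matrix()[2,2])))
for n in('top','side'):
    im=get_image(n);np.save(f'pics/{sys.argv[1]}_{n}.npy',im)
    P=[[*(c+i*x*.066+j*f),.029] for i,j in((1,.095),(-1,.095),(-1,-.095),(1,-.095))]
    q=proj(n,P,1).astype(np.int32);m=np.zeros(im.shape[:2],np.uint8);cv2.fillPoly(m,[q],1)
    a=im.astype(int);g=((a[...,2]-a[...,0]<70)&(m>0)).astype(np.uint8)
    k,_,s,ce=cv2.connectedComponentsWithStats(g)
    for i in range(1,k):
        if s[i,4]>8:print(n,'blob',s[i].tolist(),ray(n,ce[i],.035,1)[:2],im[int(ce[i][1]),int(ce[i][0])])
E
python3 cnt.py h1; python3 - <<'E'
E
```

```text
t 9.5 p [ 0.4832 -0.3256  0.244 ] z [-0.0684  0.5407 -0.8385] yaz -32.425310683770086 F [ 0.1903  0.004  -7.583 ] w 0.26957510044433597 109.38645601272583 q [ 0.3115  0.6644  0.6461  1.5131 -0.6407  1.6466  0.437 ]
lean 33.022761742969124
top blob [314, 166, 105, 79, 6238] [ 0.4942 -0.4289] [49 88 87]
side blob [284, 140, 56, 19, 439] [ 0.5165 -0.4993] [83 84 86]
side blob [274, 159, 10, 10, 63] [ 0.5506 -0.4105] [132 131 122]
side blob [291, 168, 11, 12, 95] [ 0.4992 -0.3977] [126 124 116]
side blob [309, 173, 11, 9, 77] [ 0.4599 -0.4079] [191 188 175]
side blob [273, 180, 33, 17, 311] [ 0.4902 -0.3446] [114 108  85]
```

```bash
python3 - <<'E'
from h import *
B=np.load('pics/h1_side.npy');C=get_image('wrist')
cv2.imwrite('pics/i.png',np.hstack([cv2.resize(B[100:240,220:360,::-1],(420,420),interpolation=cv2.INTER_CUBIC),cv2.resize(C[130:310,200:360,::-1],(373,420),interpolation=cv2.INTER_CUBIC)]))
E
```

```text
(no output)
```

View pics/i.png

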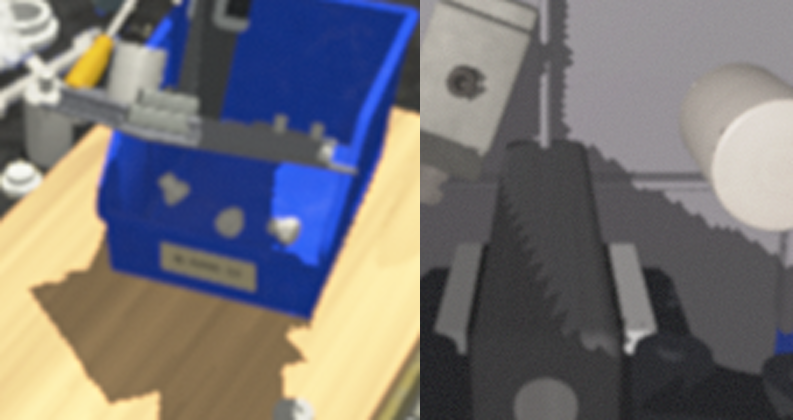

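All three fittings lie in the bin, at (172,187), (230,220) and (285,230) in the left panel. The fittings' compartment is empty and the slug is still in the tote. I'll stand the tote up again.

```bash
python3 - <<'E'
from h import *
s=get_state();p0=lp(33)[0]
for f,u in((29,0),(24,0),(18,.005),(12,.01),(6,.015),(2,.015),(0,.015)):
    go(lp(f)[0]-p0+s['eef_pos']+[0,0,u],lp(f)[1])
E
```

```text
shift [ 0.0063 -0.0062  0.0145] turn [-0.0316 -0.0316  0.0027]
shift [ 0.0131 -0.013   0.0335] turn [-0.0707 -0.0711  0.0027]
shift [ 0.0236 -0.0233  0.0489] turn [-0.1177 -0.1184  0.0027]
shift [ 0.0323 -0.0319  0.0651] turn [-0.1646 -0.1658  0.0027]
shift [ 0.0391 -0.0386  0.0819] turn [-0.2116 -0.2131  0.0027]
shift [ 0.04   -0.0395  0.0989] turn [-0.2428 -0.2447  0.0027]
shift [ 0.0402 -0.0396  0.1074] turn [-0.2585 -0.2604  0.0027]
```

jog_arm([
  [[0.003,-0.003,0.007],[-0.015,-0.015,0],0],
  [[0.0063,-0.0062,0.0145],[-0.032,-0.032,0],0],
  [[0.013,-0.013,0.0335],[-0.071,-0.071,0],0],
  [[0.0236,-0.0233,0.049],[-0.118,-0.118,0],0],
  [[0.032,-0.032,0.065],[-0.165,-0.166,0],0],
  [[0.039,-0.0385,0.082],[-0.212,-0.213,0.001],0],
  [[0.04,-0.0395,0.099],[-0.243,-0.245,0.002],0],
  [[0.04,-0.0396,0.107],[-0.2585,-0.2605,0.0025],0],
])

```text
t: 10.45
eef_pos: [0.4759, -0.2696, 0.2139]
eef_rot: [-0.002, 0.897, 0.442, 0.0]
contact_force: [-0.1, -0.2, -7.3]
width: 0.268
gripper_force: 109.4
```

```bash
python3 - <<'E'
from h import *
st();go((.4833,-.2007,.205),down(-18));go((.4966,-.1058,.205),down(9.3),np.array((.4833,-.2007,.205)),down(-18))
E
```

```text
t 10.45 p [ 0.4759 -0.2696  0.2139] z [-0.0014  0.0034 -1.    ] yaz -37.52730881338832 F [-0.0765 -0.1875 -7.2744] w 0.2676381027973551 109.40716624259949 q [-0.186   0.3861  0.8089  1.9123 -0.3355  0.9855  0.1208]
shift [ 0.1183 -0.0722  0.0183] turn [-0.0018 -0.0015 -0.217 ]
shift [ 0.1887 -0.0334  0.    ] turn [ 0.      0.     -0.3033]
```

jog_arm([
  [[0.006,-0.004,0],[0,0,-0.01],0],
  [[0.02,-0.012,0.002],[0,0,-0.035],0],
  [[0.04,-0.024,0.005],[0,0,-0.07],0],
  [[0.06,-0.036,0.008],[0,0,-0.11],0],
  [[0.08,-0.048,0.012],[0,0,-0.15],0],
  [[0.1,-0.06,0.015],[-0.001,-0.001,-0.185],0],
  [[0.113,-0.069,0.018],[-0.001,-0.001,-0.208],0],
  [[0.118,-0.072,0.018],[-0.002,-0.0015,-0.217],0],
])

```text
t: 11.25
eef_pos: [0.484, -0.2035, 0.2051]
eef_rot: [0.001, 0.809, 0.588, -0.0]
contact_force: [-0.1, 0.1, -7.6]
width: 0.268
gripper_force: 109.4
```

```bash
python3 - <<'E'
from h import *
st();go((.4966,-.1058,.2),down(9.3))
E
```

```text
t 11.25 p [ 0.484  -0.2035  0.2051] z [ 0.0009 -0.0027 -1.    ] yaz -18.00271581704613 F [-0.1433  0.1431 -7.5757] w 0.267869984986976 109.39647674560547 q [-0.2588  0.3329  0.7218  1.971  -0.2696  0.9324  0.2836]
shift [ 0.1937 -0.0366  0.0096] turn [ 0.0007  0.0017 -0.3034]
```

jog_arm([
  [[0.008,-0.002,0],[0,0,-0.012],0],
  [[0.03,-0.006,0.002],[0,0,-0.045],0],
  [[0.065,-0.012,0.004],[0,0,-0.1],0],
  [[0.1,-0.019,0.005],[0,0,-0.155],0],
  [[0.135,-0.026,0.007],[0,0,-0.21],0],
  [[0.165,-0.031,0.009],[0,0.001,-0.26],0],
  [[0.186,-0.035,0.01],[0,0.001,-0.292],0],
  [[0.193,-0.036,0.01],[0.0005,0.0015,-0.303],0],
])

```text
t: 12.05
eef_pos: [0.4972, -0.1059, 0.1999]
eef_rot: [0.0, 0.647, 0.762, 0.0]
contact_force: [-0.1, -0.4, -7.4]
width: 0.267
gripper_force: 109.4
```

jog_arm([
  [[0,0,0],[0,0,0],0],
  [[0,0,0],[0,0,0],0],
  [[0,0,0],[0,0,0],0],
])

```text
t: 12.35
eef_pos: [0.497, -0.1084, 0.2001]
eef_rot: [0.001, 0.649, 0.76, -0.0]
contact_force: [1.5, -0.3, -7.1]
width: 0.269
gripper_force: 109.5
```

```bash
python3 - <<'E'
from h import *
st();go((.4966,-.1058,.1),down(9.3))
E
```

```text
t 12.35 p [ 0.497  -0.1084  0.2001] z [ 0.0011 -0.0016 -1.    ] yaz 9.003539767330192 F [ 1.4927 -0.3397 -7.1056] w 0.2690986421724546 109.45643305778503 q [-0.3504  0.2886  0.5925  2.007  -0.2023  0.9017  0.5062]
shift [ 0.0056 -0.0001  0.2002] turn [ 0.0005  0.0012 -0.0033]
```

jog_arm([
  [[0.001,0,0.015],[0,0,0],0],
  [[0.002,0,0.045],[0,0,0],0],
  [[0.003,0,0.08],[0,0,0],0],
  [[0.003,0,0.115],[0,0,0],0],
  [[0.003,0,0.15],[0,0,-0.001],0],
  [[0.003,0,0.18],[0,0,-0.001],0],
  [[0.003,0,0.196],[0,0,-0.001],0],
  [[0.003,0,0.2],[0,0,-0.001],0],
])

```text
t: 13.15
eef_pos: [0.4963, -0.1062, 0.0989]
eef_rot: [0.0, 0.648, 0.761, -0.001]
contact_force: [-0.8, -0.8, -7.4]
width: 0.266
gripper_force: 109.4
```

```bash
python3 - <<'E'
from h import *
st();go((.4966,-.1058,.095),down(9.3))
E
```

```text
t 13.15 p [ 0.4963 -0.1062  0.0989] z [-0.0011 -0.0013 -1.    ] yaz 9.16886736371026 F [-0.8078 -0.7777 -7.4099] w 0.2663128077534486 109.43348050117493 q [-0.2728  0.4525  0.5127  2.0755 -0.3391  0.6949  0.6206]
shift [0.0007 0.0008 0.0078] turn [-0.0009  0.0007 -0.0015]
```

jog_arm([
  [[0,0,0.002],[0,0,0],0],
  [[0,0,0.004],[0,0,0],0],
  [[0,0,0.006],[0,0,0],0],
  [[0,0,0.008],[0,0,0],0],
  [[0,0,0.008],[0,0,0],0],
  [[0,0,0.008],[0,0,0],0],
])

```text
t: 13.75
eef_pos: [0.497, -0.106, 0.0962]
eef_rot: [0.001, 0.648, 0.762, -0.0]
contact_force: [-1.0, -0.5, -7.8]
width: 0.267
gripper_force: 109.4
```

jog_arm([
  [[0,0,0.001],[0,0,0],0],
  [[0,0,0.002],[0,0,0],0],
  [[0,0,0.003],[0,0,0],0],
  [[0,0,0.003],[0,0,0],0],
  [[0,0,0.003],[0,0,0],0],
])

```text
t: 14.25
eef_pos: [0.4971, -0.1061, 0.095]
eef_rot: [0.001, 0.648, 0.761, 0.0]
contact_force: [-2.6, 0.3, 2.9]
width: 0.268
gripper_force: 110.8
```

The tote is resting on the board, so I'll release.

jog_arm([
  [[0,0,0.001],[0,0,0],0.26],
  [[0,0,0.001],[0,0,0],0.3],
  [[0,0,0.001],[0,0,0],0.4],
  [[0,0,0],[0,0,0],0.6],
  [[0,0,0],[0,0,0],0.8],
  [[0,0,0],[0,0,0],1],
  [[0,0,0],[0,0,0],1],
  [[0,0,0],[0,0,0],1],
], squeeze=20)

```text
t: 15.05
eef_pos: [0.497, -0.1061, 0.0945]
eef_rot: [0.001, 0.648, 0.762, -0.0]
contact_force: [-0.3, 0.5, -0.0]
width: 1.001
gripper_force: 0.0
```

jog_arm([
  [[0,0,-0.02],[0,0,0],1],
  [[0,0,-0.06],[0,0,0],1],
  [[0,0,-0.12],[0,0,0],1],
  [[0,0,-0.18],[0,0,0],1],
  [[0,0,-0.24],[0,0,0],1],
  [[0,0,-0.3],[0,0,0],1],
  [[0,0,-0.34],[0,0,0],1],
  [[0,0,-0.34],[0,0,0],1],
])

```text
t: 15.85
eef_pos: [0.4984, -0.1064, 0.268]
eef_rot: [0.003, 0.648, 0.761, 0.002]
contact_force: [0.7, 0.4, 0.5]
width: 0.994
gripper_force: 0.0
```

jog_arm([
  [[0.09,0,0],[0,0,0],1],
  [[0.18,0,0],[0,0,0],1],
  [[0.27,0,0],[0,0,0],1],
  [[0.36,0,0],[0,0,0],1],
  [[0.45,0,0],[0,0,0],1],
  [[0.5,0,0],[0,0,0],1],
  [[0.5,0,0],[0,0,0],1],
  [[0.5,0,0],[0,0,0],1],
])

```text
t: 16.65
eef_pos: [0.4564, 0.1406, 0.2636]
eef_rot: [0.001, 0.648, 0.762, -0.001]
contact_force: [-0.1, -0.1, 0.7]
width: 0.999
gripper_force: 0.0
```

```bash
python3 - <<'E'
from h import *
st();A=get_image('top');B=get_image('side')
cv2.imwrite('pics/fin.png',np.hstack([cv2.resize(A[110:310,120:480,::-1],(800,444),interpolation=cv2.INTER_CUBIC)[:, :],]))
a=cv2.resize(A[115:305,125:475,::-1],(620,337),interpolation=cv2.INTER_CUBIC);b=cv2.resize(B[80:330,100:430,::-1],(340,258))
c=np.zeros((597,620,3),np.uint8);c[:337]=a;c[339:,:340]=b;c[339:,342:]=cv2.resize(B[200:310,165:285,::-1],(278,258),interpolation=cv2.INTER_CUBIC)
cv2.imwrite('pics/fin.png',c)
E
```

```text
t 16.65 p [0.4564 0.1406 0.2636] z [ 0.     -0.0022 -1.    ] yaz 9.244596530079374 F [-0.0693 -0.1477  0.6642] w 0.9991748010468361 0.0 q [-0.7659  0.1315  0.436   1.9989 -0.0624  1.025  -0.1394]
```

View pics/fin.png

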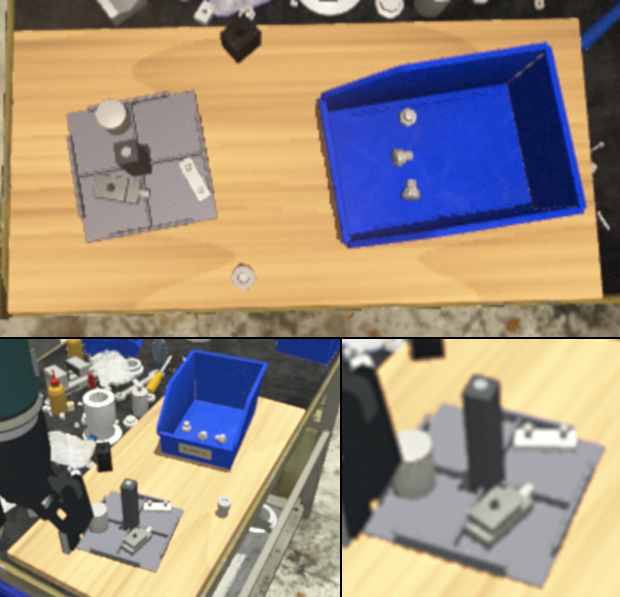

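The final view shows all three fittings in the bin at (407,117), (402,157) and (411,189). The tote stands upright where it was with the slug, jaw and carrier in their own compartments. The block, collet and bin look unmoved, and the gripper is clear.

```bash
python3 -c "
from plant import *
print(sign_off())"
```

```text
the job is handed in; nothing more can be done
None
```

I poured all three fittings into the blue bin, set the tote back upright in its place with the slug, jaw and carrier still in their own compartments, and handed the job in at about 17 s of robot time.

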